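# Seat the cover plate on the studs of the slotted base

## Robot

A 7-joint arm with a two-finger parallel gripper is mounted at the origin on a cart in front of the work surface, level with it; the furniture and walls round the work are solid. World frame = base frame: x ahead of the robot, y to its left, z up, the work surface at z = 0. Lengths are in m, angles in rad, forces in N, time in s.
With the tool pointing down it reaches from about 0.425 to 1.025 m from the base axis. Payload 9.4 kg.
Tool frame: the origin (TCP) lies midway between the tips of the shut fingers; the grasp point (between the pads) lies 19 mm behind it (r.hold_point_z is the distance from the TCP to the grasp point, in m); z points along the fingers, y is the line along which they close (so a half turn about z gives the same grasp; the last joint's range is limited). The gripper opens to 85 mm and grips with 20 to 120 N. Pads are 22 mm wide; open, the fingers measure 114 mm over their backs; the gripper's body (76 mm by 85 mm) begins 54 mm behind the grasp point. The pads swing forward as they close: fully open they stand 13 mm farther back than shut.
Start: joints at [1.235, 0.599, -0.003, 1.599, 0.002, 0.943, -0.08], TCP at [0.186, -0.701, 0.231] pointing down, gripper open.
Joint ranges: [-2.57, 2.57], [-0.35, 1.97], [-1.29, 1.29], [0.11, 2.56], [-1.05, 4.19], [0.11, 1.86], [-2.63, 2.63]. Speed limits (rad/s): [2.22, 2.22, 3.01, 3.01, 3.14, 3.14, 3.14].

## Interface

Orientations are given as a unit quaternion [x, y, z, w].
In Python, from station import r, viewer, boxes_of gives the robot as it stands.
- The arm moves only by the tool carry_out, never from a script. Its argument "targets" is a list of rows, each a list of 7 numbers: the opening, from 0 (shut) to 1 (fully open), then the shift along the tool's x, y, z in cm, then the turn, a rotation vector about the tool's x, y, z in degrees. In form: [[hand, dx, dy, dz, ax, ay, az], ...]. A call has 1 to 5 rows; each row shifts and turns the commanded pose from where the row before left it, along the tool's axes as they then stand; what a row does not reach is not made up. A row lasts 1/12 s, in which the tool goes at most 41.7 mm and 7.16 degrees, less where a joint would pass 70% of its speed; a pose out of reach is approached as far as the arm can. A call with a gripper value outside its range is refused whole. The fingers move at their own pace and stop on an object; the grip force is fixed at half the most. Time passes only in rows, so rows that do not move let the fingers close. It gives the time, the measured TCP pose, the force, the opening and the grip force at its end, in the units of the state.
- r.state(): the state, without advancing time (a new reading comes with each control period).
- viewer.grab_frame(name): name is "scene" or "top"; returns the picture (400x640x3 uint8, red, green, blue); there is no depth.
- viewer.camera_info(name): a dict with "mtx" (3x3 intrinsics, pixels), "D" ([k1, k2, p1, p2, k3] as OpenCV has them; the pictures are not rectified), "world_from_camera" (4x4, takes a point from camera to world coordinates). Camera axes: x right, y down, z forward; pixel columns grow to the right and rows downward; lengths in m; the calibration is good to about 2 mm. A picture is of the moment at which its call begins. camera_info takes no time and is no camera call.
- r.hand_in(): hands the job in; it is judged then, once.
Trained networks look in the newest picture that a camera, given by its name, has taken for a name from the list of things; names that differ only in an ending like _2 or _b are one class to them, and where a whole thing is asked for, a point or a joint stands for the part that bears it (a point fixed in the world has none). Each returns a list of dicts, best first, with "conf" (0 to 1); they miss things now and then, are a little off and sometimes report something else, mostly with a low value. They report only what shows in the picture. A call takes as long as a camera call.
- boxes_of(label, camera): "rect" ([left, top, right, bottom] in pixels, round what is visible of it).
The state is a dict: "time": time; "qpos": joint angles; "qvel": joint speeds; "joint_torque": joint torques, N m; "ee_pos": TCP position; "tcp_rot": TCP orientation; "contact_force": force on the tool from outside, world axes, zero at the start; "wrist_torque": the same for the moment, N m; "gripper_width": finger opening in m; "grip_force": force on a finger pad.
Only numpy, scipy, OpenCV 4.12 (cv2) and the standard library are available. Lean on these libraries where they do the work, as an engineer would, in place of code of your own. Each camera call takes 0.05 s, during which the arm holds its last target. There are 200 camera calls.

## Task

Pick up the blue cover plate by its black grip bar, lay it over the two studs of the slotted fixture base, and slide it gently along the slot towards the yellow-painted end until you feel its two holes drop over the studs; then press it lightly until it lies fully down, flush on the base, and let go. The studs are clamped somewhat off the middle of the slot, towards the yellow end. Do not force the plate or let it fall on the studs, and leave the nut tray, the tape measure and the red marker where they are.

Things in the scene. Friction and masses are not known exactly. Their poses are not given: they have to be found in the camera images.
- cover_center (a point): Centre of the loose blue cover plate (about 0.32 kg), half-way up, 23 mm above its underside; starts flat on the bench, z up. Plate 60 mm (its x) by 130 mm (its y) by 8 mm thick. In the middle of its top stands a black grip bar, 14 mm thick (x), 36 mm long (y), from 8 to 46 mm above the underside, to be gripped across its thickness.
- cover: The same plate; origin at the centre of its underside, same axes. Two 15 mm through holes lie on its y axis, 30 mm either side of the centre. It is the same after a half turn about z.
- base: Slotted fixture base fixed to the bench, 84 mm (its x; 126 mm over the bolted feet) by 200 mm (its y) by 30 mm high, z up; origin at the centre of its underside. Flat aluminium top face, split by an 18 mm wide slot along y; its +y end carries a yellow stripe.
- slot_middle (a point): Centre of the base's top face, 30 mm above its underside; axes as the base's. Two fixed upright steel studs, 12 mm thick with chamfered tips, stand in the slot on its centre line (x = 0), 60 mm apart along y, and rise 16 mm above the top face. The point midway between them is not measured: it lies 5 to 27 mm from here towards +y (yellow end).
- nut_tray: Shallow light-blue tray of nuts, 114x170x28 mm, a bystander; origin under its centre.
- tape_measure: Yellow tape measure, 64x69x32 mm, a bystander; origin under its centre.
- red_marker: Red marker pen lying on the bench, 17x137x17 mm, a bystander; origin under its centre.

How it is judged:
By the outcome, as a careful person would: the job done as asked, in the order asked, and still so for the second after the job is handed in, with the robot touching nothing.
It also fails if it takes over 51 s, if anything falls off the work surface, if the arm or the gripper's body presses on something with over 40 N, if the wrist force passes 120 N, or if a joint passes its speed limit or range.

## Working session

There is one attempt and no reset: what is moved stays moved. The work goes in short steps, Python scripts to look and compute and a tool call to move; the robot and the scene stay as the last step left them, time stands still between calls to the robot, and variables do not carry over. Pictures are saved under pics/ and viewed, at most 10 in all, crops included, and the job is handed in when it is done.

Besides the shell and the picture viewer there is one more tool, called after "Request:" in YAML: its name, and indented under it one key for each argument. carry_out: Moves the arm, as the interface text tells. Its arguments: {"type":"object","properties":{"targets":{"type":"array","items":{"type":"array","items":{"type":"number"}}}},"required":["targets"]}

```bash
mkdir -p pics; ls; python3 - <<'E'
from station import r, viewer, boxes_of
import cv2, numpy as np
for c in("scene","top"):
    im=viewer.grab_frame(c); cv2.imwrite(f"pics/{c}0.png",im[:,:,::-1])
    i=viewer.camera_info(c); print(c,np.round(i["mtx"],1).tolist(),i["D"],np.round(i["world_from_camera"],3).tolist())
    for l in("cover","base","nut_tray","tape_measure","red_marker"): print(l,[(np.round(b["rect"]).tolist(),round(b["conf"],2)) for b in boxes_of(l,c)][:2])
s=r.state(); print({k:np.round(v,3).tolist() for k,v in s.items()}, r.hold_point_z)
E
```

```text
pics
scene [[508.4, 0.0, 317.7], [0.0, 508.4, 198.4], [0.0, 0.0, 1.0]] [0.00026544 0.         0.         0.         0.        ] [[-0.877, -0.367, 0.31, 0.137], [-0.48, 0.658, -0.58, 0.734], [0.009, -0.657, -0.753, 1.058], [0.0, 0.0, 0.0, 1.0]]
cover [([313.0, 157.0, 353.0, 191.0], 0.78)]
base []
nut_tray [([358.0, 111.0, 409.0, 156.0], 0.56), ([312.0, 158.0, 355.0, 192.0], 0.43)]
tape_measure []
red_marker [([327.0, 235.0, 351.0, 279.0], 0.74)]
top [[392.1, 0.0, 322.0], [0.0, 392.1, 192.4], [0.0, 0.0, 1.0]] [0.01355994 0.         0.         0.         0.        ] [[0.003, -0.993, 0.116, 0.403], [-1.0, -0.003, -0.004, -0.002], [0.004, -0.116, -0.993, 1.175], [0.0, 0.0, 0.0, 1.0]]
cover [([357.0, 164.0, 404.0, 196.0], 0.61)]
base [([239.0, 154.0, 309.0, 210.0], 0.93)]
nut_tray [([429.0, 180.0, 486.0, 218.0], 0.74)]
tape_measure [([189.0, 141.0, 214.0, 166.0], 0.97)]
red_marker [([278.0, 225.0, 322.0, 236.0], 0.57)]
{'time': 0.6, 'qpos': [1.235, 0.599, -0.003, 1.599, 0.002, 0.943, -0.08], 'qvel': [-0.0, -0.001, 0.001, -0.0, 0.001, -0.003, 0.001], 'joint_torque': [-0.001, -77.578, 1.563, -25.828, 0.012, 0.002, 0.0], 'ee_pos': [0.186, -0.701, 0.231], 'tcp_rot': [0.992, 0.129, -0.0, 0.0], 'contact_force': [-0.098, 0.118, -0.364], 'wrist_torque': [0.009, -0.015, -0.008], 'grip_force': 0.0, 'gripper_width': 0.086} 0.0187
```

View pics/scene0.png

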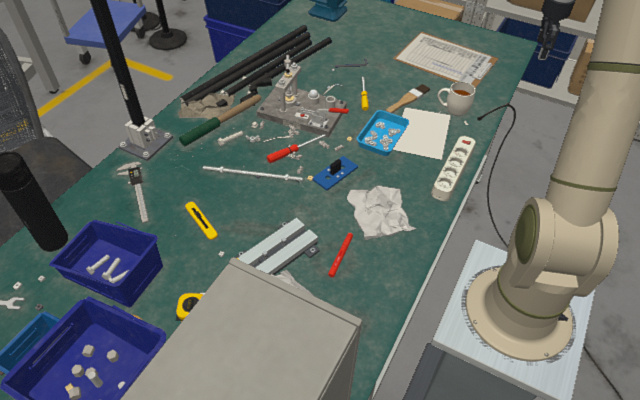

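View pics/top0.png

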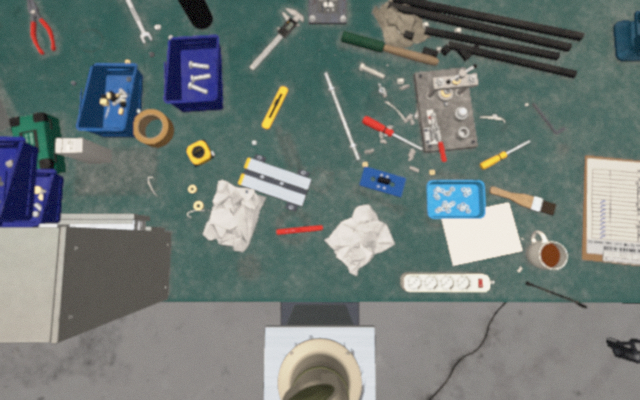

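The scene view shows the cover at about (335,172), and the cabinet partly hides the base at (280,245). In the top view the cover is at (383,181) and the base at (275,182), with its yellow end on the left (world +y).

```bash
cat > h.py <<'E'
from station import r, viewer, boxes_of
import cv2, numpy as np
def unproj(c,px,z):
    i=viewer.camera_info(c); T=np.array(i["world_from_camera"])
    p=cv2.undistortPoints(np.float64(px).reshape(-1,1,2),np.array(i["mtx"]),np.array(i["D"])).reshape(-1,2)
    d=np.c_[p,np.ones(len(p))]@T[:3,:3].T; o=T[:3,3]
    return o+d*((z-o[2])/d[:,2])[:,None]
def proj(c,P):
    i=viewer.camera_info(c); T=np.linalg.inv(np.array(i["world_from_camera"]))
    return cv2.projectPoints(np.float64(P).reshape(-1,3),cv2.Rodrigues(T[:3,:3])[0],T[:3,3],np.array(i["mtx"]),np.array(i["D"]))[0].reshape(-1,2)
def rect(c,mask,z):
    n,l,s,_=cv2.connectedComponentsWithStats(mask.astype(np.uint8)); k=1+np.argmax(s[1:,4])
    ys,xs=np.where(l==k); W=unproj(c,np.c_[xs,ys],z)[:,:2]
    (ce,sz,a)=cv2.minAreaRect((W*1000).astype(np.float32)); return np.round(ce,1),np.round(sz,1),round(a,1),s[k].tolist()
def crop(c,im,x0,y0,x1,y1,f,name): cv2.imwrite("pics/"+name,cv2.resize(im[y0:y1,x0:x1,::-1],None,fx=f,fy=f,interpolation=cv2.INTER_CUBIC))
E
python3 - <<'E'
from h import *
im=viewer.grab_frame("top"); h=cv2.cvtColor(im,cv2.COLOR_RGB2HSV)
sub=np.zeros(h.shape[:2],bool); sub[160:202,352:412]=1
m=sub&(h[...,0]>100)&(h[...,0]<130)&(h[...,1]>120)
print("cover",rect("top",cv2.morphologyEx(m.astype(np.uint8),cv2.MORPH_CLOSE,np.ones((9,9))),.008))
s2=np.zeros_like(sub); s2[148:215,232:318]=1
m=s2&(h[...,2]>120)&(h[...,1]<70); m[190:,232:266]=0
ys,xs=np.where(cv2.morphologyEx(m.astype(np.uint8),cv2.MORPH_CLOSE,np.ones((9,9))))
print("base",rect("top",cv2.morphologyEx(m.astype(np.uint8),cv2.MORPH_CLOSE,np.ones((9,9))),.03))
crop("top",im,230,145,410,215,4.4,"c1.png")
E
```

```text
cover (array([ 573.8, -187.3]), array([130.5,  61.1]), 73.2, [360, 167, 46, 30, 857])
base (array([567.4, 131.8]), array([238.5, 122.5]), 71.1, [232, 155, 86, 55, 2349])
```

View pics/c1.png

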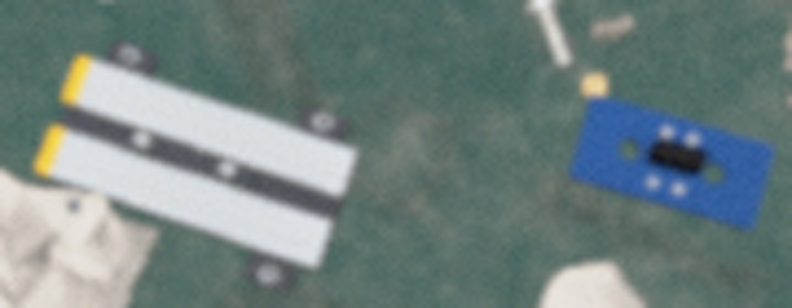

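The crop shows the base's top-face corners at about (84,55), (357,150), (318,268) and (37,173). The yellow end is on the left, and two bright stud tips show in the slot at (142,138) and (227,168). The cover's grip bar is at (678,155).

```bash
python3 - <<'E'
from h import *
f=lambda p:[(a-1.7)/4.4*1+0+o for a,o in zip(p,(230,145))]
C=unproj("top",[f(p) for p in[(84,55),(357,150),(318,268),(37,173)]],.03)[:,:2]*1e3
print(C.round(1)); c=C.mean(0); print("c",c, np.linalg.norm(C-np.roll(C,-1,0),axis=1))
v=(C[0]+C[3]-C[1]-C[2]); v/=np.linalg.norm(v); print("ydir",np.degrees(np.arctan2(v[1],v[0])))
S=unproj("top",[f(p) for p in[(142,138),(227,168)]],.046)[:,:2]*1e3
d=S[0]-S[1];print("studs",S.round(1),np.linalg.norm(d),np.degrees(np.arctan2(d[1],d[0])),"along",(S.mean(0)-c)@v,"across",(S-c)@[v[1],-v[0]])
H=unproj("top",[f((678,155))],.046)*1e3; H2=unproj("top",[f(p) for p in[(629,148),(714,172)]],.008)*1e3
print("bar",H,"holes",H2[:,:2],H2.mean(0))
# current tool
from scipy.spatial.transform import Rotation as R
print(R.from_quat(r.state()["tcp_rot"]).as_matrix().round(3))
E
```

```text
[[641.6 211.9]
 [577.4  27.3]
 [497.9  52.8]
 [561.1 241.3]]
c [569.48090636 133.33879041] [195.382432    83.48357422 198.84186389  85.68099492]
ydir 71.13811542364746
studs [[582.5 169.2]
 [562.6 112.7]] 59.88914034005026 70.62611603680573 along 8.226584978251475 across [0.72279452 0.18762779]
bar [[ 572.23342422 -185.52905612   46.        ]] holes [[ 582.66812013 -158.25250338]
 [ 566.25954071 -216.12598897]] [ 574.46383042 -187.18924617    8.        ]
[[ 0.967  0.256 -0.   ]
 [ 0.256 -0.967 -0.   ]
 [-0.     0.    -1.   ]]
```

Request:
carry_out:
  targets:
    - [1, 0, 0, 0, 0, 0, -6.5]
    - [1, 0, 0, 0, 0, 0, -6.5]
    - [1, 0, 0, 0, 0, 0, -6.5]
    - [1, 0, 0, 0, 0, 0, -6.5]
    - [1, 0, 0, 0, 0, 0, -6.5]

```text
time: 1.07
ee_pos: [0.1855, -0.7009, 0.2313]
tcp_rot: [0.915, 0.404, -0.0, 0.0]
contact_force: [-0.7, -0.7, 0.9]
gripper_width: 0.0859
grip_force: 0.0
```

Request:
carry_out:
  targets:
    - [1, 0, 0, 0, 0, 0, -6.5]
    - [1, 0, 0, 0, 0, 0, -6.5]
    - [1, 0, 0, 0, 0, 0, -6.5]
    - [1, 0, 0, 0, 0, 0, -6.5]
    - [1, 0, 0, 0, 0, 0, 0]

```text
time: 1.48
ee_pos: [0.1851, -0.701, 0.2312]
tcp_rot: [0.801, 0.599, 0.0, -0.0]
contact_force: [0.2, -0.8, -0.1]
gripper_width: 0.0855
grip_force: 0.0
```

Request:
carry_out:
  targets:
    - [1, 3.75, 1.4, 0, 0, 0, 0]
    - [1, 3.75, 1.4, 0, 0, 0, 0]
    - [1, 3.75, 1.4, 0, 0, 0, 0]
    - [1, 3.75, 1.4, 0, 0, 0, 0]
    - [1, 3.75, 1.4, 0, 0, 0, 0]

```text
time: 1.9
ee_pos: [0.3072, -0.5398, 0.2314]
tcp_rot: [0.804, 0.595, 0.0, 0.0]
contact_force: [1.1, -0.7, 0.5]
gripper_width: 0.0849
grip_force: 0.0
```

Request:
carry_out:
  targets:
    - [1, 3.75, 1.4, 0, 0, 0, 0]
    - [1, 3.75, 1.4, 0, 0, 0, 0]
    - [1, 3.75, 1.4, 0, 0, 0, 0]
    - [1, 3.75, 1.4, 0, 0, 0, 0]
    - [1, 3.75, 1.4, 0, 0, 0, 0]

```text
time: 2.32
ee_pos: [0.4281, -0.3802, 0.2316]
tcp_rot: [0.804, 0.595, 0.0, 0.0]
contact_force: [1.1, -1.1, -0.1]
gripper_width: 0.0853
grip_force: 0.0
```

Request:
carry_out:
  targets:
    - [1, 3.75, 1.4, 0, 0, 0, 0]
    - [1, 3.75, 1.4, 0, 0, 0, 0]
    - [1, 3.75, 1.4, 0, 0, 0, 0]
    - [1, 3.75, 1.4, 0, 0, 0, 0]
    - [1, 0, 0, 0, 0, 0, 0]

```text
time: 2.73
ee_pos: [0.5295, -0.2457, 0.232]
tcp_rot: [0.8, 0.6, 0.003, -0.0]
contact_force: [1.4, 0.1, -0.1]
gripper_width: 0.0855
grip_force: 0.0
```

Request:
carry_out:
  targets:
    - [1, 3.4, 1.3, 0, 0, 0, 0]
    - [1, 3.4, 1.3, 0, 0, 0, 0]
    - [1, 0, 0, 4, 0, 0, 0]
    - [1, 0, 0, 4, 0, 0, 0]
    - [1, 0, 0, 0, 0, 0, 0]

```text
time: 3.15
ee_pos: [0.565, -0.1952, 0.1454]
tcp_rot: [0.803, 0.596, -0.003, -0.004]
contact_force: [-1.5, -0.8, -0.8]
gripper_width: 0.0856
grip_force: 0.0
```

```bash
python3 - <<'E'
from h import *
im=viewer.grab_frame("top"); im2=viewer.grab_frame("scene")
a=cv2.resize(im[130:230,330:430],(400,400),interpolation=cv2.INTER_CUBIC); b=cv2.resize(im2[110:210,280:380],(400,400),interpolation=cv2.INTER_CUBIC)
cv2.imwrite("pics/d1.png",np.hstack([a,b])[:,:,::-1]); print(r.state()["ee_pos"],r.state()["qpos"])
E
```

```text
[ 0.56755066 -0.1965763   0.15082866] [ 0.44355157  0.56594482 -0.3004166   1.94754041  0.25894754  0.66821585
 -0.31084459]
```

View pics/d1.png

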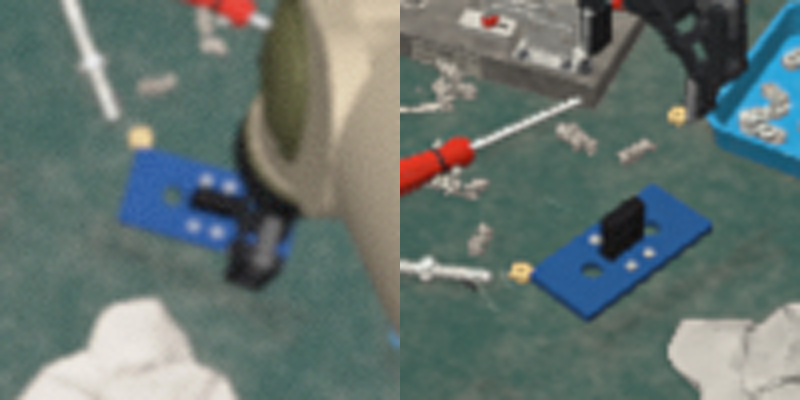

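The fingers straddle the bar, about 1 cm short of its centre along the bar. I'll correct that and descend.

Request:
carry_out:
  targets:
    - [1, 1.1, 0.3, 2, 0, 0, 0]
    - [1, 0, 0, 3, 0, 0, 0]
    - [1, 0, 0, 3, 0, 0, 0]
    - [1, 0, 0, 2, 0, 0, 0]
    - [1, 0, 0, 0, 0, 0, 0]

```text
time: 3.67
ee_pos: [0.5738, -0.1874, 0.0503]
tcp_rot: [0.803, 0.596, -0.001, -0.001]
contact_force: [-0.6, 0.2, 1.1]
gripper_width: 0.0856
grip_force: 0.0
```

```bash
cat > st.py <<'E'
from h import *
from scipy.spatial.transform import Rotation as R
s=r.state();M=R.from_quat(s["tcp_rot"]).as_matrix()
print(round(s["time"],2),np.round(np.array(s["ee_pos"])*1e3,1),"yawx",np.degrees(np.arctan2(M[1,0],M[0,0])).round(2),"tilt",M[2].round(4),"F",np.round(s["contact_force"],1),"T",np.round(s["wrist_torque"],2),round(s["gripper_width"]*1e3,1),round(s["grip_force"],1))
def to(x,y): # mm, tool-axis shift in cm
    print("shift cm",(M.T@(np.array([x,y,s["ee_pos"][2]*1e3])-np.array(s["ee_pos"])*1e3)/10).round(2))
E
python3 -c "
from st import *
to(573.5,-187)"
```

```text
3.67 [ 573.8 -187.4   50.3] yawx 73.2 tilt [-5.e-04 -2.e-03 -1.e+00] F [-0.6  0.2  1.1] T [0.   0.07 0.01] 85.6 0.0
shift cm [ 0.03 -0.04  0.  ]
```

Request:
carry_out:
  targets:
    - [1, 0, 0, 1.5, 0, 0, 0]
    - [1, 0, 0, 1.5, 0, 0, 0]
    - [1, 0, 0, 0.4, 0, 0, 0]
    - [1, 0, 0, 0, 0, 0, 0]
    - [0.5, 0, 0, 0, 0, 0, 0]

```text
time: 4.08
ee_pos: [0.5753, -0.1874, 0.0192]
tcp_rot: [0.802, 0.597, 0.001, 0.001]
contact_force: [0.0, -0.7, -0.3]
gripper_width: 0.0757
grip_force: 0.0
```

Request:
carry_out:
  targets:
    - [0.3, 0, 0, 0, 0, 0, 0]
    - [0, 0, 0, 0, 0, 0, 0]
    - [0, 0, 0, 0, 0, 0, 0]
    - [0, 0, 0, 0, 0, 0, 0]
    - [0, 0, 0, 0, 0, 0, 0]

```text
time: 4.5
ee_pos: [0.5747, -0.1869, 0.0177]
tcp_rot: [0.802, 0.597, 0.0, 0.0]
contact_force: [-7.0, -0.2, 28.8]
gripper_width: 0.0132
grip_force: 58.9
```

Request:
carry_out:
  targets:
    - [0, 0, 0, 0, 0, 0, 0]
    - [0, 0, 0, 0, 0, 0, 0]
    - [0, 0, 0, 0, 0, 0, 0]
    - [0, 0, 0, 0, 0, 0, 0]
    - [0, 0, 0, 0, 0, 0, 0]

```text
time: 4.92
ee_pos: [0.5748, -0.1869, 0.0178]
tcp_rot: [0.802, 0.597, 0.0, 0.0]
contact_force: [-0.6, 0.2, 7.0]
gripper_width: 0.0129
grip_force: 60.1
```

```bash
python3 -c "
from st import *"
```

```text
4.92 [ 574.8 -186.9   17.8] yawx 73.33 tilt [-1.e-04  9.e-04 -1.e+00] F [-0.6  0.2  7. ] T [-0.04  0.14 -0.03] 12.9 60.1
```

Request:
carry_out:
  targets:
    - [0, 0, 0, -0.5, 0, 0, 0]
    - [0, 0, 0, -1.5, 0, 0, 0]
    - [0, 0, 0, -2.5, 0, 0, 0]
    - [0, 0, 0, -3, 0, 0, 2.3]
    - [0, 0, 0, -3, 0, 0, 0]

```text
time: 5.33
ee_pos: [0.5733, -0.1864, 0.1227]
tcp_rot: [0.815, 0.58, -0.001, -0.001]
contact_force: [0.5, -0.7, -2.7]
gripper_width: 0.0131
grip_force: 58.7
```

Request:
carry_out:
  targets:
    - [0, 1.5, -0.5, 0, 0, 0, 0]
    - [0, 2.5, -1, 0, 0, 0, 0]
    - [0, 3, -1.1, 0, 0, 0, 0]
    - [0, 3, -1.1, 0, 0, 0, 0]
    - [0, 3, -1.1, 0, 0, 0, 0]

```text
time: 5.75
ee_pos: [0.5704, -0.0472, 0.1222]
tcp_rot: [0.814, 0.581, -0.0, -0.0]
contact_force: [1.2, 0.4, -3.2]
gripper_width: 0.0129
grip_force: 58.8
```

Request:
carry_out:
  targets:
    - [0, 3, -1.1, 0, 0, 0, 0]
    - [0, 3, -1.1, 0, 0, 0, 0]
    - [0, 3, -1.1, 0, 0, 0, 0]
    - [0, 2.5, -1, 0, 0, 0, 0]
    - [0, 0, 0, 0, 0, 0, 0]

```text
time: 6.17
ee_pos: [0.5672, 0.0819, 0.1224]
tcp_rot: [0.812, 0.584, 0.001, -0.002]
contact_force: [-0.6, 0.3, -3.2]
gripper_width: 0.0133
grip_force: 58.8
```

```bash
python3 -c "
from st import *
to(569.2,131.5)
im=viewer.grab_frame('top'); im2=viewer.grab_frame('scene')
a=cv2.resize(im[130:230,230:330],(400,400),interpolation=cv2.INTER_CUBIC); b=cv2.resize(im2[170:290,230:350],(400,400),interpolation=cv2.INTER_CUBIC)
cv2.imwrite('pics/d2.png',np.hstack([a,b])[:,:,::-1])"
```

```text
6.17 [567.2  81.9 122.4] yawx 71.48 tilt [ 0.0036 -0.0014 -1.    ] F [-0.6  0.3 -3.2] T [ 0.06 -0.02 -0.02] 13.3 58.8
shift cm [ 4.77 -1.38  0.02]
```

View pics/d2.png

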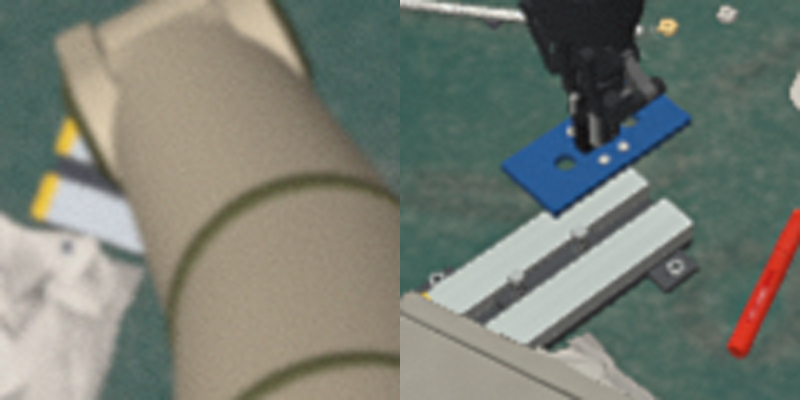

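The right panel (scene) shows the plate held level, with its visible corners at (501,167), (557,214) and (691,120). The two stud tips are at (515,275) and (578,233). I'll use these to cross-check the stud and plate positions.

```bash
python3 -c "
from st import *
f=lambda p:[230+(p[0]-400+.5)*.3-.5,170+(p[1]+.5)*.3-.5]
S=unproj('scene',[f((516,275)),f((579,233))],.046)[:,:2]*1e3; d=S[0]-S[1]
print('studs',S.round(1),S.mean(0),np.linalg.norm(d),np.degrees(np.arctan2(d[1],d[0])))
z=s['ee_pos'][2]-.0178+.008
C=unproj('scene',[f((501,167)),f((691,119))],z)[:,:2]*1e3
E=unproj('scene',[f((557,210)),f((501,167)),f((691,119))],z)[:,:2]*1e3
print('centre',C.mean(0),np.linalg.norm(C[0]-C[1]),'size',np.linalg.norm(E[0]-E[1]),np.linalg.norm(E[0]-E[2]),np.degrees(np.arctan2(*(E[0]-E[2])[::-1])))
h=unproj('scene',[f((565,162))],z)[0,:2]*1e3; print('hole-tcp',M[:2,:2].T@(h-np.array(s['ee_pos'])[:2]*1e3), 'centre-tcp',M[:2,:2].T@(C.mean(0)-np.array(s['ee_pos'])[:2]*1e3))
"
```

```text
6.27 [567.3  75.9 122.1] yawx 71.2 tilt [-3.e-04 -1.e-03 -1.e+00] F [-0.5 -1.1 -2. ] T [-0.07  0.01  0.01] 12.9 58.8
studs [[582.4 169.4]
 [562.  114.9]] [572.19789921 142.13854809] 58.096937252003656 69.53513226786903
centre [564.64584172  79.92061516] 143.05155007632058 size 56.701671229248724 125.7733647998521 70.6268154672924
hole-tcp [31.67222169 -2.00782171] centre-tcp [ 2.9892135  -3.81177264]
```

Request:
carry_out:
  targets:
    - [0, 2.0, -0.6, 0, 0, 0, 0]
    - [0, 2.0, -0.6, 1, 0, 0, 0]
    - [0, 1.3, -0.3, 1.5, 0, 0, 0]
    - [0, 0, 0, 1.5, 0, 0, 0]
    - [0, 0, 0, 0.5, 0, 0, 0]

```text
time: 6.68
ee_pos: [0.57, 0.1285, 0.0754]
tcp_rot: [0.814, 0.581, -0.001, -0.0]
contact_force: [-0.4, -1.3, -3.3]
gripper_width: 0.0131
grip_force: 58.7
```

Request:
carry_out:
  targets:
    - [0, 0, 0, 0, 0, 0, 0]
    - [0, 0, 0, 0, 0, 0, 0]

```text
time: 6.85
ee_pos: [0.5709, 0.1278, 0.0772]
tcp_rot: [0.815, 0.58, -0.001, 0.0]
contact_force: [-0.4, 0.1, -2.9]
gripper_width: 0.0131
grip_force: 58.7
```

```bash
python3 -c "
from st import *
im2=viewer.grab_frame('scene')
z=s['ee_pos'][2]-.0178
c=np.array([s['ee_pos'][0],s['ee_pos'][1],z])
X=M[:,1].copy();Y=M[:,0].copy()
h=cv2.cvtColor(im2,cv2.COLOR_RGB2HSV); m=(h[...,0]>100)&(h[...,0]<130)&(h[...,1]>120)&(h[...,2]>50); sub=np.zeros_like(m); sub[150:290,220:360]=1; m&=sub
o=cv2.resize(im2[170:290,230:350],(600,600),interpolation=cv2.INTER_CUBIC)
def q(P): return ((proj('scene',P)-[230,170]+.5)*5-.5).round().astype(int)
pl=lambda zz:[c+X*a*.03+Y*b*.065+[0,0,zz] for a,b in((1,1),(1,-1),(-1,-1),(-1,1))]
cv2.polylines(o,[q(pl(.008))],True,(255,255,0),1)
for k in(1,-1): cv2.circle(o,tuple(q([c+Y*k*.03+[0,0,.008]])[0].tolist()),3,(255,0,0),1)
for p in([582.5,169.2],[562.6,112.7]): cv2.circle(o,tuple(q([[p[0]/1e3,p[1]/1e3,.046]])[0].tolist()),3,(255,0,0),1)
C=np.array([[641.6,211.9],[577.4,27.3],[497.9,52.8],[561.1,241.3]])/1e3
cv2.polylines(o,[q(np.c_[C,np.full(4,.03)])],True,(255,0,255),1)
cv2.imwrite('pics/d3.png',o[:,:,::-1])
"
```

```text
6.85 [570.9 127.8  77.2] yawx 70.92 tilt [-1.4e-03 -6.0e-04 -1.0e+00] F [-0.4  0.1 -2.9] T [-0.02 -0.02 -0.  ] 13.1 58.7
```

View pics/d3.png

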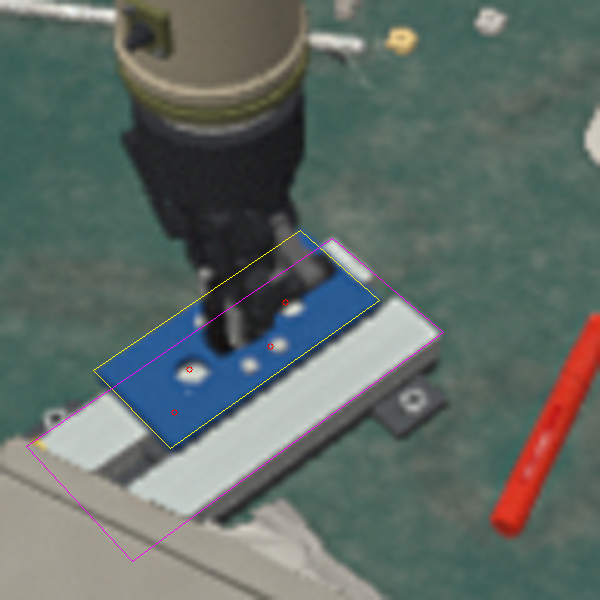

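The overlay matches: the base outline agrees, and the hole is seen at (192,373) against a predicted (190,369), which is about a 2 mm camera bias across. The plate is about 13 mm short of the studs' midpoint. I'll lower it gently onto the studs.

Request:
carry_out:
  targets:
    - [0, 0, -0.1, 0.4, 0, 0, 0]
    - [0, 0, 0, 0.4, 0, 0, 0]
    - [0, 0, 0, 0.3, 0, 0, 0]
    - [0, 0, 0, 0, 0, 0, 0]
    - [0, 0, 0, 0, 0, 0, 0]

```text
time: 7.32
ee_pos: [0.5699, 0.1297, 0.0661]
tcp_rot: [0.814, 0.581, -0.0, -0.0]
contact_force: [-0.8, 0.2, -2.7]
gripper_width: 0.0133
grip_force: 58.8
```

Request:
carry_out:
  targets:
    - [0, 0, 0, 0.1, 0, 0, 0]
    - [0, 0, 0, 0, 0, 0, 0]
    - [0, 0, 0, 0, 0, 0, 0]

```text
time: 7.57
ee_pos: [0.5701, 0.1298, 0.0653]
tcp_rot: [0.814, 0.581, 0.0, 0.0]
contact_force: [-0.2, 0.9, -2.7]
gripper_width: 0.0131
grip_force: 58.8
```

Request:
carry_out:
  targets:
    - [0, 0, 0, 0.1, 0, 0, 0]
    - [0, 0, 0, 0, 0, 0, 0]
    - [0, 0, 0, 0, 0, 0, 0]

```text
time: 7.82
ee_pos: [0.57, 0.1298, 0.0642]
tcp_rot: [0.814, 0.581, -0.0, -0.0]
contact_force: [-0.2, -0.2, -3.2]
gripper_width: 0.0132
grip_force: 58.8
```

Request:
carry_out:
  targets:
    - [0, 0, 0, 0.05, 0, 0, 0]
    - [0, 0, 0, 0, 0, 0, 0]
    - [0, 0, 0, 0, 0, 0, 0]

```text
time: 8.07
ee_pos: [0.5701, 0.1299, 0.0638]
tcp_rot: [0.814, 0.581, 0.0, 0.0]
contact_force: [-0.1, -0.2, -3.2]
gripper_width: 0.0125
grip_force: 58.9
```

Request:
carry_out:
  targets:
    - [0, 0, 0, 0.05, 0, 0, 0]
    - [0, 0, 0, 0, 0, 0, 0]
    - [0, 0, 0, 0, 0, 0, 0]

```text
time: 8.32
ee_pos: [0.5701, 0.1298, 0.0637]
tcp_rot: [0.814, 0.581, 0.0, 0.0]
contact_force: [-1.9, -0.3, 5.2]
gripper_width: 0.0131
grip_force: 60.1
```

Contact came at TCP z 63.7 mm, which matches the stud tips. I'll slide towards +y now.

Request:
carry_out:
  targets:
    - [0, 0.15, 0, 0, 0, 0, 0]
    - [0, 0.15, 0, 0, 0, 0, 0]
    - [0, 0.15, 0, 0, 0, 0, 0]
    - [0, 0, 0, 0, 0, 0, 0]

```text
time: 8.65
ee_pos: [0.571, 0.1317, 0.0637]
tcp_rot: [0.814, 0.58, -0.001, 0.001]
contact_force: [-2.5, -7.1, 9.3]
gripper_width: 0.0131
grip_force: 60.7
```

Request:
carry_out:
  targets:
    - [0, 0.1, 0, 0, 0, 0, 0]
    - [0, 0.1, 0, 0, 0, 0, 0]
    - [0, 0.1, 0, 0, 0, 0, 0]
    - [0, 0, 0, 0, 0, 0, 0]

```text
time: 8.98
ee_pos: [0.5722, 0.1346, 0.0636]
tcp_rot: [0.814, 0.58, -0.001, 0.001]
contact_force: [-2.8, -7.1, 9.0]
gripper_width: 0.0131
grip_force: 60.6
```

```bash
python3 -c "
from st import *"
```

```text
8.98 [572.2 134.6  63.6] yawx 70.93 tilt [-0.003 -0.    -1.   ] F [-2.8 -7.1  9. ] T [-1.4   0.52 -0.05] 13.1 60.6
```

Request:
carry_out:
  targets:
    - [0, 0.1, 0, 0, 0, 0, 0]
    - [0, 0.1, 0, 0, 0, 0, 0]
    - [0, 0, 0, 0, 0, 0, 0]

```text
time: 9.23
ee_pos: [0.5729, 0.1368, 0.0636]
tcp_rot: [0.814, 0.58, -0.001, 0.001]
contact_force: [-2.4, -5.7, 6.3]
gripper_width: 0.0135
grip_force: 60.2
```

Request:
carry_out:
  targets:
    - [0, 0.1, 0, 0, 0, 0, 0]
    - [0, 0.1, 0, 0, 0, 0, 0]
    - [0, 0, 0, 0, 0, 0, 0]

```text
time: 9.48
ee_pos: [0.5739, 0.1407, 0.0632]
tcp_rot: [0.814, 0.581, 0.0, -0.0]
contact_force: [-0.2, 0.2, -2.9]
gripper_width: 0.0131
grip_force: 58.8
```

```bash
python3 -c "
from st import *"
```

```text
9.48 [573.9 140.7  63.2] yawx 71.02 tilt [ 3.e-04  1.e-04 -1.e+00] F [-0.2  0.2 -2.9] T [ 0.02 -0.05  0.02] 13.1 58.8
```

The contact force vanished at TCP (573.9, 140.7), so the holes are over the studs. I'll lower gently.

Request:
carry_out:
  targets:
    - [0, 0, 0, 0.1, 0, 0, 0]
    - [0, 0, 0, 0.1, 0, 0, 0]
    - [0, 0, 0, 0, 0, 0, 0]
    - [0, 0, 0, 0, 0, 0, 0]

```text
time: 9.82
ee_pos: [0.5736, 0.1408, 0.0609]
tcp_rot: [0.814, 0.581, -0.0, -0.0]
contact_force: [0.3, -0.4, -3.0]
gripper_width: 0.0132
grip_force: 58.8
```

```bash
python3 -c "
from st import *"
```

```text
9.82 [573.6 140.8  60.9] yawx 71.05 tilt [-1.e-04 -5.e-04 -1.e+00] F [ 0.3 -0.4 -3. ] T [-0.02  0.01 -0.  ] 13.2 58.8
```

Free at 60.9 mm, about 3 mm below the tips. Continuing down to flush, expected at 47.8.

Request:
carry_out:
  targets:
    - [0, 0, 0, 0.15, 0, 0, 0]
    - [0, 0, 0, 0.15, 0, 0, 0]
    - [0, 0, 0, 0.15, 0, 0, 0]
    - [0, 0, 0, 0, 0, 0, 0]

```text
time: 10.15
ee_pos: [0.5736, 0.1406, 0.0564]
tcp_rot: [0.814, 0.581, -0.0, -0.0]
contact_force: [1.0, -0.7, -3.3]
gripper_width: 0.0128
grip_force: 58.8
```

Request:
carry_out:
  targets:
    - [0, 0, 0, 0.15, 0, 0, 0]
    - [0, 0, 0, 0.15, 0, 0, 0]
    - [0, 0, 0, 0.15, 0, 0, 0]
    - [0, 0, 0, 0, 0, 0, 0]

```text
time: 10.48
ee_pos: [0.5736, 0.1407, 0.0519]
tcp_rot: [0.814, 0.581, -0.0, -0.0]
contact_force: [0.1, 0.3, -3.6]
gripper_width: 0.013
grip_force: 58.8
```

```bash
python3 -c "
from st import *"
```

```text
10.48 [573.6 140.7  51.9] yawx 71.03 tilt [-3.e-04 -4.e-04 -1.e+00] F [ 0.1  0.3 -3.6] T [-0.02 -0.03 -0.  ] 13.0 58.8
```

Request:
carry_out:
  targets:
    - [0, 0, 0, 0.15, 0, 0, 0]
    - [0, 0, 0, 0.15, 0, 0, 0]
    - [0, 0, 0, 0.05, 0, 0, 0]
    - [0, 0, 0, 0, 0, 0, 0]

```text
time: 10.82
ee_pos: [0.5737, 0.1406, 0.0486]
tcp_rot: [0.814, 0.581, -0.0, -0.0]
contact_force: [0.4, 0.1, -3.8]
gripper_width: 0.0132
grip_force: 58.8
```

Request:
carry_out:
  targets:
    - [0, 0, 0, 0.1, 0, 0, 0]
    - [0, 0, 0, 0, 0, 0, 0]
    - [0, 0, 0, 0, 0, 0, 0]

```text
time: 11.07
ee_pos: [0.5738, 0.1407, 0.0478]
tcp_rot: [0.814, 0.581, 0.0, 0.0]
contact_force: [-0.4, -0.7, -2.1]
gripper_width: 0.0129
grip_force: 59.0
```

```bash
python3 -c "
from st import *"
```

```text
11.07 [573.8 140.7  47.8] yawx 71.03 tilt [ 1.e-04  1.e-04 -1.e+00] F [-0.4 -0.7 -2.1] T [-0.06 -0.01  0.02] 12.9 59.0
```

Just touching. A light press next, then check and release.

Request:
carry_out:
  targets:
    - [0, 0, 0, 0.1, 0, 0, 0]
    - [0, 0, 0, 0, 0, 0, 0]
    - [0, 0, 0, 0, 0, 0, 0]
    - [0, 0, 0, 0, 0, 0, 0]

```text
time: 11.4
ee_pos: [0.5738, 0.1407, 0.0478]
tcp_rot: [0.814, 0.581, 0.0, 0.0]
contact_force: [-2.9, -1.6, 9.9]
gripper_width: 0.0128
grip_force: 60.7
```

```bash
python3 -c "
from st import *"
```

```text
11.4 [573.8 140.7  47.8] yawx 71.03 tilt [ 2.e-04  6.e-04 -1.e+00] F [-2.9 -1.6  9.9] T [-0.12  0.7  -0.01] 12.8 60.7
```

Request:
carry_out:
  targets:
    - [0.3, 0, 0, 0, 0, 0, 0]
    - [0.5, 0, 0, 0, 0, 0, 0]
    - [1, 0, 0, 0, 0, 0, 0]
    - [1, 0, 0, 0, 0, 0, 0]
    - [1, 0, 0, 0, 0, 0, 0]

```text
time: 11.82
ee_pos: [0.5738, 0.1407, 0.0466]
tcp_rot: [0.814, 0.581, -0.0, -0.0]
contact_force: [-0.4, 0.9, 0.1]
gripper_width: 0.0726
grip_force: 0.0
```

Request:
carry_out:
  targets:
    - [1, 0, 0, 0, 0, 0, 0]
    - [1, 0, 0, 0, 0, 0, 0]
    - [1, 0, 0, -1, 0, 0, 0]
    - [1, 0, 0, -1, 0, 0, 0]
    - [1, 0, 0, -1, 0, 0, 0]

```text
time: 12.23
ee_pos: [0.5738, 0.1407, 0.0779]
tcp_rot: [0.814, 0.581, 0.0, 0.0]
contact_force: [-0.2, -0.7, 0.2]
gripper_width: 0.0852
grip_force: 0.0
```

Request:
carry_out:
  targets:
    - [1, 0, 0, -3, 0, 0, 0]
    - [1, 0, 0, -4, 0, 0, 0]
    - [1, 0, 0, -4, 0, 0, 0]
    - [1, 0, 0, -3, 0, 0, 0]
    - [1, 0, 0, 0, 0, 0, 0]

```text
time: 12.65
ee_pos: [0.5765, 0.1417, 0.2244]
tcp_rot: [0.814, 0.581, 0.005, 0.002]
contact_force: [-0.0, 0.2, -0.3]
gripper_width: 0.0854
grip_force: 0.0
```

```bash
python3 -c "
from st import *
im2=viewer.grab_frame('scene')
c=np.array([.5738,.1407,.03]);a=np.radians(71);Y=np.array([np.cos(a),np.sin(a),0]);X=np.array([np.sin(a),-np.cos(a),0])
o=cv2.resize(im2[170:290,230:350],(600,600),interpolation=cv2.INTER_CUBIC)
q=lambda P:((proj('scene',P)-[230,170]+.5)*5-.5).round().astype(int)
cv2.polylines(o,[q([c+X*i*.03+Y*j*.065+[0,0,.008] for i,j in((1,1),(1,-1),(-1,-1),(-1,1))])],True,(255,255,0),1)
cv2.imwrite('pics/e1.png',o[:,:,::-1])"
```

```text
12.65 [576.5 141.7 224.4] yawx 71.01 tilt [ 0.0062  0.0087 -0.9999] F [-0.   0.2 -0.3] T [ 0.03 -0.02 -0.04] 85.4 0.0
```

View pics/e1.png

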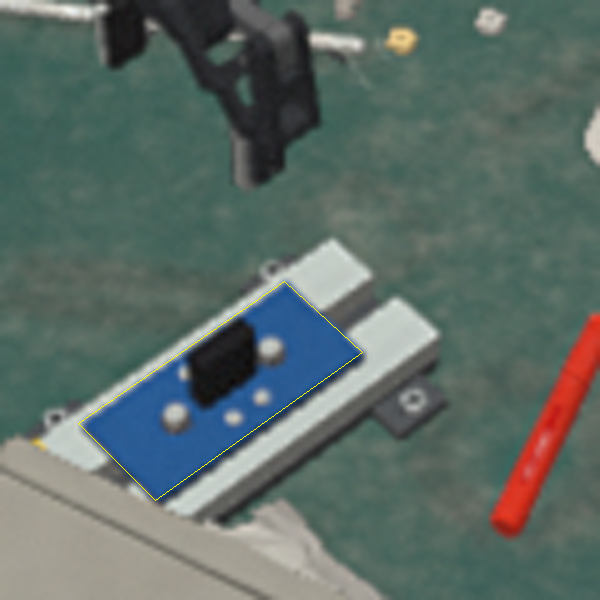

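The plate lies flush at its expected outline. Both studs stand up through the holes, at (176,417) and (270,348), and the gripper is clear.

```bash
python3 -c "
from station import r
print(r.hand_in())"
```

```text
the job is handed in; nothing more can be done
None
```

The cover plate is flush on the base with both studs through its holes, the gripper is open and clear, none of my moves touched the tray, tape measure or marker, and I handed the job in at about 12.7 s of robot time.

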